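# Park the movement tray in the corner stop

### The job

Push the blue tray of watch movements along the bench mat with your fingertips until it sits square in the brass corner stop, its long side flat against the long rail and its short side flat against the short rail, ready for inspection. Push it gently and keep it flat on the bench - do not lift or tip it - and leave the screwdriver stand, loupe, oil bottle and case vise where they are.

Things in the scene. Friction and masses are not known exactly. Their poses are not given: they have to be found in the camera images.
- tray: Blue solid tray, loose, 96 (its x) x 130 (its y) x 26 mm high, 0.3 to 0.65 kg, slides under a few newtons. Five brass watch movements and one empty well are inlaid in its top (2 mm proud at most). Origin: centre of its underside; z up. It starts clear of both rails in the stop's quarter x < 0, y < 0, up to 0.4 rad off square.
- stop: Fixed brass L stop, rails 14 mm wide, 18 mm high. Origin: its inner corner, at bench height. Inner face of the long rail: plane x = 0, from the corner 266 mm along -y; of the short rail: plane y = 0, 130 mm along -x. Tray parked: its origin at x = -48, y = -65 mm here, x axes parallel (or half a turn off). The stop's x points away from the robot, within 0.3 rad.
- driver_stand: Bystander: black round screwdriver stand, 64 mm across, 42 mm high, loose, with five upright steel screwdrivers reaching 121 mm. Origin: centre of its underside.
- loupe: Bystander: black and brass watchmaker's loupe standing on its narrow end, 50 mm across at the top, 50 mm high, loose. Origin: centre of its underside.
- oiler: Bystander: amber glass oil bottle with red cap, 44 mm across, 76 mm high, loose. Origin: centre of its underside.
- case_vise: Bystander: small steel case vise of two jaws on two bars with a black thumb screw, about 85 (its x) x 60 (its y) x 22 mm high, loose. Origin: on the bench midway between the jaws.
Mind the look-alikes: they are no part of the job. What is shaped like the tray but green is not meant.

How it is judged:
At the end, for the whole second after the job is handed in: The tray lies flat and still in the corner, its middle within 4 mm of where it is when touching both rails (gaps no more than 4 mm), square to them within 2 degrees; the four bystanders stand within 10 mm of where they were; the robot touches nothing (x of tray in the frame of stop between -0.052 and -0.044 m and y of tray in the frame of stop between -0.069 and -0.061 m and angle between the x axis of tray and the x axis of stop, either way round below 0.035 rad and height (world z) of tray below 0.003 m and angle between tray's own z axis and vertical below 0.03 rad and linear speed of tray below 0.01 m/s and distance of each of driver_stand, loupe, oiler, case_vise from where it was at the start of the episode below 0.01 m and angle between each of driver_stand, loupe, oiler, case_vise's own z axis and vertical below 0.1 rad).
It fails at once if the tray is lifted (more than 6 mm) or tipped (more than 7 degrees) (height (world z) of tray above 0.006 m or angle between tray's own z axis and vertical above 0.12 rad).
It fails at once if the tray is shoved roughly: it moves faster than 0.5 m/s or is pressed with more than 60 N (linear speed of tray above 0.5 m/s or contact force between the fingers and tray above 60 N).
It fails at once if a bystander (screwdriver stand, loupe, oil bottle or case vise) is moved more than 10 mm or tipped (distance of any of driver_stand, loupe, oiler, case_vise from where it was at the start of the episode above 0.01 m or angle between any of driver_stand, loupe, oiler, case_vise's own z axis and vertical above 0.2 rad).
It also fails if it takes over 67 s, if anything falls off the work surface, if the arm or the gripper's body presses on something with over 40 N, if the wrist force passes 120 N, or if a joint passes its speed limit or range.

### The arm

A 7-joint arm with a two-finger parallel gripper is mounted at the origin on the work surface. World frame = base frame: x ahead of the robot, y to its left, z up, the work surface at z = 0. Lengths are in m, angles in rad, forces in N, time in s.
With the tool pointing down it reaches from about 0.4 to 0.9 m from the base axis. Payload 5.5 kg.
Tool frame: the origin (TCP) lies between the finger pads; the fingertips stand 22 mm ahead of it and the grasp point (between the pads) lies 3 mm ahead of it; z points along the fingers, y is the line along which they close (so a half turn about z gives the same grasp; the last joint's range is limited). The gripper opens to 92 mm and grips with 3 to 60 N. Pads are 19 mm wide; open, the fingers measure 130 mm over their backs; the gripper's body (75 mm by 190 mm) begins 47 mm behind the grasp point.
Start: joints at [1.384, 0.501, -0.427, 1.55, 0.221, 1.138, -0.21], TCP at [0.283, -0.585, 0.249] pointing down, gripper open.
Joint ranges: [-2.88, 2.88], [-0.31, 2.03], [-1.54, 1.56], [0.2, 2.42], [-1.41, 4.55], [0.19, 2.02], [-2.57, 2.57]. Speed limits (rad/s): [2.57, 2.57, 3.14, 3.14, 3.14, 3.14, 3.14].

### API

Orientations are given as a unit quaternion [x, y, z, w].
In Python, from station import status, capture, env gives the robot as it stands. The module is installed in compiled form; this text tells all that it offers.
- The arm moves only by the tool drive_tool, never from a script. Its argument "steps" is a list of rows, each an object with "offset": the shift along the tool's x, y, z scaled (see below), a list of three; "delta_rot": the turn, a rotation vector about the tool's x, y, z scaled (see below), a list of three; "jaw": the closure, from 0 (fully open) to 1 (shut). In form: [{"offset": [tx, ty, tz], "delta_rot": [wx, wy, wz], "jaw": jaw}, ...]. A call has exactly 10 rows; each row is the pose to reach, as a shift and turn from the pose commanded when the call began, along the tool's axes at that moment, turning the shorter way round; what a row does not reach only later rows make up. The controller multiplies each number of a shift by 120 mm and each number of a turn by 180 degrees. A row lasts 1/12 s, in which the tool goes at most 41.7 mm and 7.16 degrees, less where a joint would pass 70% of its speed; a pose out of reach is approached as far as the arm can. A call with a number of a shift or a turn outside -1 to 1 is refused whole. A call with a gripper value outside its range is refused whole. The fingers move at their own pace and stop on an object; the grip force is fixed at half the most. Time passes only in rows, so rows that repeat a pose let the fingers close, or fill a call up. It gives the time, the measured TCP pose, the force, the opening and the grip force at its end, in the units of the state.
- status.get_obs(): the state, without advancing time (a new reading comes with each control period).
- capture(name): name is "scene" or "side" or "wrist"; returns a dict with "pixels" (480x640x3 uint8, red, green, blue), "vfov" (degrees; the focal length in pixels is half the picture's height over the tangent of half this angle, whatever the lens; pixels are square), "cx", "cy" (the principal point, pixels), "k1" (the pictures are not rectified: a ray, as slopes to the right and down, at radius r is drawn at 1 + k1 r^2 times it, then the intrinsics apply), "pose" (4x4, takes a point from camera to world coordinates); the wrist camera has in their place "tool_from_camera" (4x4, takes a point from camera to tool coordinates, whose origin is the TCP and whose axes are the flange's). Camera axes: x right, y down, z forward; pixel columns grow to the right and rows downward; lengths in m; the calibration is good to about 2 mm. A picture is of the moment at which its call begins: read the wrist's pose just before it. There is no depth.
- env.job_done(): hands the job in; it is judged then, once.
The state is a dict: "time_s": time; "q": joint angles; "dq": joint speeds; "joint_torque": joint torques, N m; "ee_pos": TCP position; "tool_rot": TCP orientation; "force": force on the tool from outside, world axes, zero at the start; "moment": the same for the moment, N m; "opening": opening from 0.0 (shut) to 1.0 (fully open); "grip_force": force on a finger pad.
Only numpy, scipy, OpenCV 4.12 (cv2) and the standard library are available. Lean on these libraries where they do the work, as an engineer would, in place of code of your own. Each camera call takes 0.05 s, during which the arm holds its last target. There are 200 camera calls.

## Working session

There is one attempt and no reset: what is moved stays moved. The work goes in short steps, Python scripts to look and compute and a tool call to move; the robot and the scene stay as the last step left them, time stands still between calls to the robot, and variables do not carry over. Pictures are saved under pics/ and viewed, at most 10 in all, crops included, and the job is handed in when it is done.

Besides the shell and the picture viewer there is one more tool, called after "Call:" as name(argument=value, ...) on one line, values as JSON. drive_tool: Moves the arm, as the interface text tells. Shifts and turns lie within -1 to 1; 1 stands for 120 mm of shift or 180 degrees of turn. Its arguments: {"type":"object","properties":{"steps":{"type":"array"}},"required":["steps"]}

```bash
mkdir -p pics
cat > h.py <<'E'
import numpy as np, cv2, pickle
from scipy.spatial.transform import Rotation as R
from station import status, capture, env
def cam(name):
    o=status.get_obs(); c=capture(name)
    if 'pose' not in c:
        T=np.eye(4);T[:3,:3]=R.from_quat(o['tool_rot']).as_matrix();T[:3,3]=o['ee_pos'];c['pose']=T@c['tool_from_camera']
    c['f']=240/np.tan(np.radians(c['vfov'])/2); return c
def px2w(c,uv,z):
    uv=np.atleast_2d(np.array(uv,float)); K=np.array([[c['f'],0,c['cx']],[0,c['f'],c['cy']],[0,0,1]])
    s=cv2.undistortPoints(uv[:,None],K,np.array([c['k1'],0,0,0,0.]))[:,0]
    P=c['pose']; d=np.c_[s,np.ones(len(s))]@P[:3,:3].T
    t=(z-P[2,3])/d[:,2]; return P[:3,3]+t[:,None]*d
def save(c,n): cv2.imwrite('pics/'+n,c['pixels'][:,:,::-1])
E
python3 - <<'E'
from h import *
for n in('scene','side'):
    c=cam(n);save(c,n+'0.png');pickle.dump(c,open(n+'0.pkl','wb'));print(n,c['vfov'],c['cx'],c['cy'],c['k1'],c['pose'].round(3).tolist())
print(status.get_obs())
E
```

```text
scene 50.616277172852804 315.84024190086245 242.4955420773088 -0.044557663732536223 [[-0.052, 0.804, -0.593, 1.202], [0.999, 0.032, -0.044, -0.042], [-0.017, -0.594, -0.804, 0.934], [0.0, 0.0, 0.0, 1.0]]
side 49.33341984217687 317.1830724624257 247.07072244859427 -0.019879988194478573 [[-0.998, -0.06, 0.027, 0.547], [-0.063, 0.749, -0.659, 0.591], [0.019, -0.659, -0.752, 0.83], [0.0, 0.0, 0.0, 1.0]]
{'time_s': 0.1, 'q': array([ 1.38419625,  0.50177354, -0.42679803,  1.55134136,  0.22077006,
        1.13830914, -0.21031151]), 'dq': array([ 6.32902726e-04, -1.24035425e-03, -3.01340055e-05, -7.12080465e-04,
        3.63770048e-04, -7.72776058e-04, -8.87427851e-04]), 'joint_torque': array([-1.14256534e-02, -5.67876935e+01, -5.83853960e+00, -2.79917496e+01,
       -6.90191053e-02,  2.41525396e-02,  4.80210065e-05]), 'ee_pos': array([ 0.28231673, -0.58482378,  0.24777071]), 'tool_rot': array([ 9.74814329e-01,  2.23016205e-01, -1.56496683e-04, -8.78943411e-04]), 'force': array([-0.08291353, -0.89676506, -0.08403576]), 'moment': array([-0.00083666,  0.0468845 ,  0.03063078]), 'grip_force': 0.0, 'opening': 0.9980442515075509}
```

View pics/scene0.png

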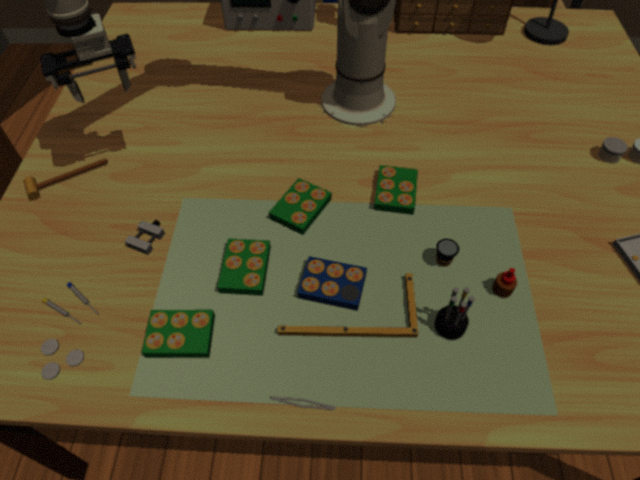

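View pics/side0.png

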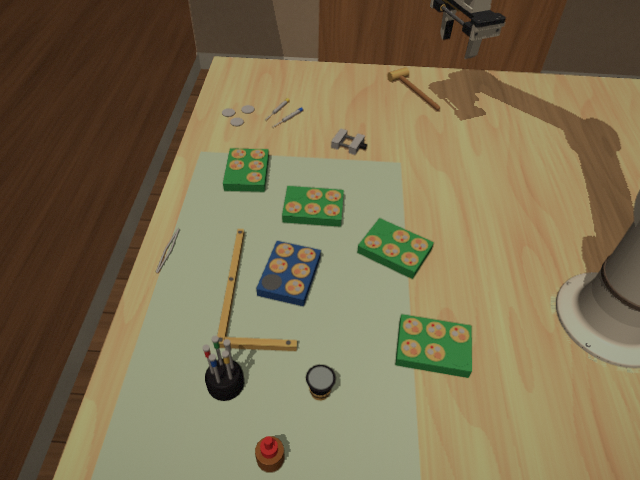

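Scene: blue tray at (333,282), green look-alikes at (301,205), (396,189), (245,266) and (178,333). The blue one fits the description and lies in the stop's quarter, with the stop corner at about (413,331). The vise is at (146,236), loupe (446,252), oiler (506,284) and stand (452,320). Next I'll fit models of the tray and stop.

```bash
cat >> h.py <<'E'
from scipy.optimize import minimize
def w2px(c,X):
    Ti=np.linalg.inv(c['pose']); p=np.asarray(X)@Ti[:3,:3].T+Ti[:3,3]
    K=np.array([[c['f'],0,c['cx']],[0,c['f'],c['cy']],[0,0,1]])
    return cv2.projectPoints(p[:,None],np.zeros(3),np.zeros(3),K,np.array([c['k1'],0,0,0,0.]))[0][:,0]
def box(x0,x1,y0,y1,h): return np.array([[x,y,z] for x in(x0,x1) for y in(y0,y1) for z in(0,h)],float)
TRAY=[box(-.048,.048,-.065,.065,.026)]
STOP=[box(0,.014,-.266,.014,.018),box(-.13,.014,0,.014,.018)]
def place(B,p):
    c,s=np.cos(p[2]),np.sin(p[2]); return B@np.array([[c,s,0],[-s,c,0],[0,0,1]])+[p[0],p[1],0]
S=4
def render(c,Bs,p):
    m=np.zeros((480*S,640*S),np.uint8)
    for B in Bs:
        h=cv2.convexHull(w2px(c,place(B,p)).astype(np.float32))
        cv2.fillConvexPoly(m,np.round((h+.5)*S*16).astype(np.int32),1,shift=4)
    return cv2.resize(m.astype(np.float32),(640,480),interpolation=cv2.INTER_AREA)
def mask(c,kind):
    hsv=cv2.cvtColor(c['pixels'],cv2.COLOR_RGB2HSV)
    if kind=='tray': m=cv2.inRange(hsv,(105,110,20),(130,255,255))
    else: m=cv2.inRange(hsv,(13,150,90),(28,255,255))
    return m
def roi(c,kind,p):
    r=render(c,TRAY if kind=='tray' else STOP,p); return cv2.dilate((r>0).astype(np.uint8),np.ones((25,25)))
def big(m,r,hull):
    n,l,s,_=cv2.connectedComponentsWithStats(m*r); m=(l==1+s[1:,4].argmax()).astype(np.uint8)
    if hull:
        h=cv2.convexHull(cv2.findNonZero(m)); cv2.fillConvexPoly(m,h,1)
    return m.astype(np.float32)
def fit(cs,kind,p0):
    Bs=TRAY if kind=='tray' else STOP
    ms=[big(mask(c,kind),roi(c,kind,p0),kind=='tray') for c in cs]
    f=lambda p,i=None: sum(np.abs(render(c,Bs,p)-m).sum()/m.sum() for k,(c,m) in enumerate(zip(cs,ms)) if i is None or k==i)
    def go(i): return minimize(f,p0,(i,),method='Nelder-Mead',options=dict(initial_simplex=np.array(p0)+np.array([[0,0,0],[.02,0,0],[0,.02,0],[0,0,.15]]),xatol=1e-4,fatol=1e-4))
    rs=[go(i) for i in [None]+list(range(len(cs)))*(len(cs)>1)]
    for r in rs: print(kind,r.x.round(4),round(r.fun,3))
    return rs[0].x,ms
def rel(t,s):
    d=t[:2]-s[:2];c,n=np.cos(s[2]),np.sin(s[2]); return np.array([c*d[0]+n*d[1],-n*d[0]+c*d[1],t[2]-s[2]])
E
python3 - <<'E'
from h import *
cs=[pickle.load(open(n+'0.pkl','rb')) for n in('scene','side')]
print(px2w(cs[0],[(333,282),(413,331),(280,329),(146,236),(446,262),(506,293),(452,334)],0).round(3))
print(px2w(cs[1],[(290,270),(222,342),(240,233),(350,143),(320,392),(270,458),(224,390)],0).round(3))
c=cs[0]
t0=np.r_[px2w(c,[(333,280)],.02)[0][:2],0]; s0=np.r_[px2w(c,[(412,331)],.018)[0][:2],0]
t,mt=fit(cs,'tray',t0); s,ms=fit(cs,'stop',s0)
print('rel mm',rel(t,s)); np.save('fit0.npy',[t,s])
out=[]
for c,a,b,ctr in zip(cs,mt,ms,((345,295),(270,285))):
    im=c['pixels'][:,:,::-1].copy(); im=cv2.resize(im,None,fx=4,fy=4,interpolation=cv2.INTER_CUBIC)
    for Bs,p in((TRAY,t),(STOP,s)):
        for B in Bs: cv2.polylines(im,[((cv2.convexHull(w2px(c,place(B,p)).astype(np.float32))+.5)*4).astype(int)],1,(255,0,255),1)
    x,y=ctr; out.append(im[y*4-300:y*4+300,x*4-300:x*4+300][:, :400] if 0 else cv2.resize(im[y*4-300:y*4+300,x*4-300:x*4+300],(400,400)))
cv2.imwrite('pics/fit0.png',np.hstack(out))
E
```

```text
[[ 0.618 -0.051  0.   ]
 [ 0.729  0.115 -0.   ]
 [ 0.736 -0.155 -0.   ]
 [ 0.511 -0.491 -0.   ]
 [ 0.556  0.198  0.   ]
 [ 0.631  0.318  0.   ]
 [ 0.732  0.193  0.   ]]
[[ 0.629 -0.071  0.   ]
 [ 0.735  0.106  0.   ]
 [ 0.746 -0.164  0.   ]
 [ 0.516 -0.498  0.   ]
 [ 0.552  0.19   0.   ]
 [ 0.623  0.307  0.   ]
 [ 0.715  0.199  0.   ]]
tray [ 0.6284 -0.0542 -0.179 ] 0.518
tray [ 0.6245 -0.053  -0.1596] 0.446
tray [ 0.6287 -0.0569 -0.1869] 0.057
stop [0.7177 0.1125 0.1307] 12.042
stop [ 0.7247  0.1058 -0.0158] 1.99
stop [0.6804 0.1179 0.2789] 9.308
rel mm [-0.11026148 -0.15366662 -0.3096179 ]
```

View pics/fit0.png

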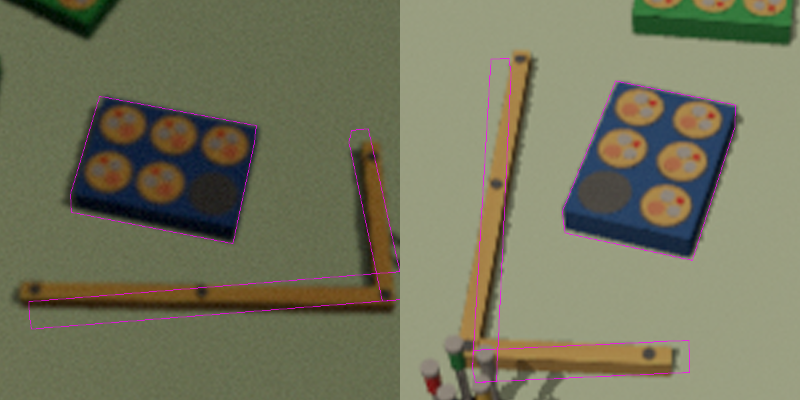

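The crop confirms the blue tray: six wells, one of them empty, 2 by 3. The tray fits well in the side view, but the stop mask is poor, so I'll refine the colour thresholds.

Run:
```python
from h import *
for n,pts in(('scene',{'railtop':(315,329),'railtop2':(390,332),'srail':(411,305),'railface':(315,334),'blue':(333,268),'bluefront':(325,303),'shadow':(300,300),'mat':(300,315)}),('side',{'long':(233,270),'short':(420*0+245,343),'shortface':(245,348),'blue':(283,262),'bluefront':(270,296),'mat':(262,250)})):
    c=pickle.load(open(n+'0.pkl','rb')); h=cv2.cvtColor(cv2.GaussianBlur(c['pixels'],(3,3),0),cv2.COLOR_RGB2HSV)
    for k,(x,y) in pts.items(): print(n,k,h[y,x])
```

```text
scene railtop [ 18 182 116]
scene railtop2 [ 18 187 108]
scene srail [ 17 192 114]
scene railface [ 19 161  54]
scene blue [ 15 142 104]
scene bluefront [65 36 42]
scene shadow [ 37  69 107]
scene mat [ 37  68 112]
side long [ 19 144 168]
side short [ 19 143 161]
side shortface [ 20 123 104]
side blue [ 14 155 166]
side bluefront [107 156  62]
side mat [ 35  47 158]
```

```bash
python3 - <<'E'
s=open('h.py').read()
a=s.index("    hsv=cv2.cvtColor(c['pixels']"); b=s.index("def roi")
s=s[:a]+"""    hsv=cv2.cvtColor(cv2.GaussianBlur(c['pixels'],(3,3),0),cv2.COLOR_RGB2HSV)
    if kind=='tray': return cv2.inRange(hsv,(95,70,15),(135,255,255))
    return cv2.morphologyEx(cv2.inRange(hsv,(12,100,35),(27,255,255)),cv2.MORPH_CLOSE,np.ones((5,5)))
"""+s[b:]
open('h.py','w').write(s)
E
cat > view.py <<'E'
from h import *
def overlay(cs,t,s,name,ctrs=((345,295),(270,285))):
    out=[]
    for c,(x,y) in zip(cs,ctrs):
        im=cv2.resize(c['pixels'][:,:,::-1],None,fx=4,fy=4,interpolation=cv2.INTER_CUBIC)
        for Bs,p in((TRAY,t),(STOP,s)):
            for B in Bs: cv2.polylines(im,[((cv2.convexHull(w2px(c,place(B,p)).astype(np.float32))+.5)*4).astype(int)],1,(255,0,255),1)
        out.append(cv2.resize(im[y*4-300:y*4+300,x*4-300:x*4+300],(400,400)))
    cv2.imwrite('pics/'+name,np.hstack(out))
E
python3 - <<'E'
from h import *; from view import overlay
cs=[pickle.load(open(n+'0.pkl','rb')) for n in('scene','side')]
t,mt=fit(cs,'tray',[.628,-.055,-.18]); s,ms=fit(cs,'stop',[.727,.107,-.03])
print('rel',rel(t,s)); np.save('fit0.npy',[t,s]); overlay(cs,t,s,'fit1.png')
E
```

```text
tray [ 0.6287 -0.0543 -0.1882] 0.481
tray [ 0.6248 -0.0531 -0.1898] 0.413
tray [ 0.6287 -0.0569 -0.1857] 0.051
stop [0.7288 0.1055 0.0263] 0.335
stop [0.7282 0.1067 0.0243] 0.091
stop [0.7299 0.1041 0.0276] 0.167
rel [-0.10427378 -0.15711597 -0.21458614]
```

View pics/fit1.png

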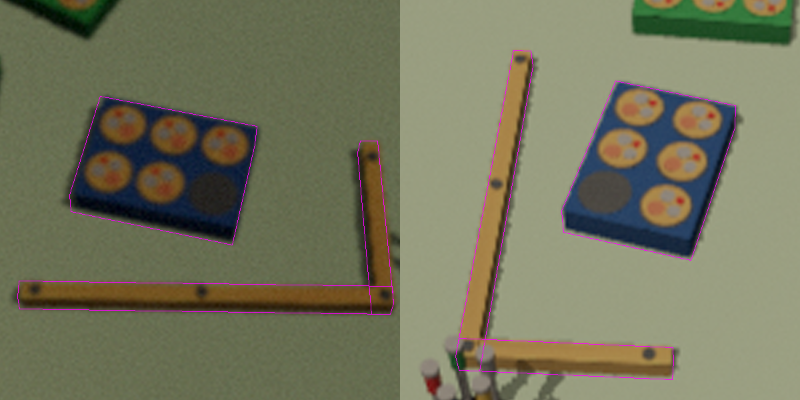

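Good fit in both views: stop corner at (0.729, 0.1055) with yaw 0.026, tray at (0.6287, -0.0545) with yaw -0.188. Next I'll check the clearance to the green trays and work out the first move.

```bash
cat > mv.py <<'E'
from h import *
def world(p,s):  # stop frame xy -> world
    c,n=np.cos(s[2]),np.sin(s[2]); return np.array([s[0]+c*p[0]-n*p[1],s[1]+n*p[0]+c*p[1]])
def move(sx,sy,z,ang):  # ang: tool y direction in the stop frame
    s=np.load('fit0.npy')[1]; o=status.get_obs(); Rm=R.from_quat(o['tool_rot'])
    a=s[2]+ang; ty=[np.cos(a),np.sin(a),0]; tz=[0,0,-1]; tx=np.cross(ty,tz)
    G=R.from_matrix(np.c_[tx,ty,tz]); w=np.r_[world((sx,sy),s),z]
    print('to',w.round(4),'offset',(Rm.inv().apply(w-o['ee_pos'])/.12).round(4),'rot',((Rm.inv()*G).as_rotvec()/np.pi).round(4),'t',round(o['time_s'],2))
def where():
    s=np.load('fit0.npy')[1]; o=status.get_obs(); e=o['ee_pos']; y=R.from_quat(o['tool_rot']).as_matrix()[:,1]
    print('tcp stop',rel(np.r_[e[:2],np.arctan2(y[1],y[0])],s).round(4),'z',e[2].round(4),'q',o['q'].round(2),'F',o['force'].round(1),'t',round(o['time_s'],2))
E
python3 - <<'E'
from mv import *
c=pickle.load(open('scene0.pkl','rb')); s=np.load('fit0.npy')[1]
hsv=cv2.cvtColor(c['pixels'],cv2.COLOR_RGB2HSV); m=cv2.morphologyEx(cv2.inRange(hsv,(45,110,20),(80,255,255)),cv2.MORPH_OPEN,np.ones((3,3)))
for k in cv2.findContours(m,0,2)[0]:
    if cv2.contourArea(k)>300:
        w=px2w(c,cv2.boxPoints(cv2.minAreaRect(k)),.026); print([rel(np.r_[p[:2],0],s)[:2].round(3).tolist() for p in w])
move(-.190,-.147,.15,-np.pi/2); where()
E
```

```text
[[0.076, -0.521], [-0.024, -0.544], [-0.027, -0.397], [0.073, -0.383]]
[[-0.072, -0.398], [-0.221, -0.399], [-0.203, -0.294], [-0.056, -0.301]]
[[-0.285, -0.307], [-0.424, -0.234], [-0.342, -0.155], [-0.214, -0.229]]
[[-0.297, -0.06], [-0.441, -0.046], [-0.432, 0.053], [-0.289, 0.032]]
to [ 0.5428 -0.0464  0.15  ] offset [ 3.9054 -3.0952  0.8206] rot [-6.000e-04  1.000e-04  1.348e-01] t 0.1
tcp stop [-0.4646 -0.6784 -1.1473] z 0.2478 q [ 1.38  0.5  -0.43  1.55  0.22  1.14 -0.21] F [-0.1 -0.9 -0.1] t 0.1
```

Call:
drive_tool(steps=[{"offset": [0.2, -0.16, 0], "delta_rot": [0, 0, 0], "jaw": 0.35}, {"offset": [0.4, -0.32, 0], "delta_rot": [0, 0, 0], "jaw": 0.35}, {"offset": [0.6, -0.48, 0], "delta_rot": [0, 0, 0], "jaw": 0.35}, {"offset": [0.8, -0.64, 0], "delta_rot": [0, 0, 0], "jaw": 0.35}, {"offset": [1, -0.8, 0], "delta_rot": [0, 0, 0], "jaw": 0.35}, {"offset": [1, -0.8, 0], "delta_rot": [0, 0, 0], "jaw": 0.35}, {"offset": [1, -0.8, 0], "delta_rot": [0, 0, 0], "jaw": 0.35}, {"offset": [1, -0.8, 0], "delta_rot": [0, 0, 0], "jaw": 0.35}, {"offset": [1, -0.8, 0], "delta_rot": [0, 0, 0], "jaw": 0.35}, {"offset": [1, -0.8, 0], "delta_rot": [0, 0, 0], "jaw": 0.35}])

```text
time_s: 0.93
ee_pos: [0.3479, -0.448, 0.2484]
tool_rot: [0.975, 0.222, -0.0, -0.0]
force: [0.1, 0.1, 0.1]
opening: 0.649
grip_force: 0.0
```

Call:
drive_tool(steps=[{"offset": [0.15, -0.12, 0], "delta_rot": [0, 0, 0], "jaw": 0.35}, {"offset": [0.3, -0.24, 0], "delta_rot": [0, 0, 0], "jaw": 0.35}, {"offset": [0.45, -0.36, 0], "delta_rot": [0, 0, 0], "jaw": 0.35}, {"offset": [0.6, -0.48, 0], "delta_rot": [0, 0, 0], "jaw": 0.35}, {"offset": [0.8, -0.64, 0], "delta_rot": [0, 0, 0], "jaw": 0.35}, {"offset": [1, -0.8, 0], "delta_rot": [0, 0, 0], "jaw": 0.35}, {"offset": [1, -0.8, 0], "delta_rot": [0, 0, 0], "jaw": 0.35}, {"offset": [1, -0.8, 0], "delta_rot": [0, 0, 0], "jaw": 0.35}, {"offset": [1, -0.8, 0], "delta_rot": [0, 0, 0], "jaw": 0.35}, {"offset": [1, -0.8, 0], "delta_rot": [0, 0, 0], "jaw": 0.35}])

```text
time_s: 1.77
ee_pos: [0.4144, -0.3098, 0.2485]
tool_rot: [0.975, 0.222, -0.0, 0.0]
force: [0.7, 0.5, -0.5]
opening: 0.649
grip_force: 0.0
```

Call:
drive_tool(steps=[{"offset": [0.15, -0.12, 0], "delta_rot": [0, 0, 0], "jaw": 0.35}, {"offset": [0.3, -0.24, 0], "delta_rot": [0, 0, 0], "jaw": 0.35}, {"offset": [0.45, -0.36, 0], "delta_rot": [0, 0, 0], "jaw": 0.35}, {"offset": [0.6, -0.48, 0], "delta_rot": [0, 0, 0], "jaw": 0.35}, {"offset": [0.8, -0.64, 0], "delta_rot": [0, 0, 0], "jaw": 0.35}, {"offset": [1, -0.8, 0], "delta_rot": [0, 0, 0], "jaw": 0.35}, {"offset": [1, -0.8, 0], "delta_rot": [0, 0, 0], "jaw": 0.35}, {"offset": [1, -0.8, 0], "delta_rot": [0, 0, 0], "jaw": 0.35}, {"offset": [1, -0.8, 0], "delta_rot": [0, 0, 0], "jaw": 0.35}, {"offset": [1, -0.8, 0], "delta_rot": [0, 0, 0], "jaw": 0.35}])

```text
time_s: 2.6
ee_pos: [0.4809, -0.1716, 0.2485]
tool_rot: [0.975, 0.221, -0.0, 0.0]
force: [-0.8, -0.6, -0.9]
opening: 0.651
grip_force: 0.0
```

```bash
python3 -c "
from mv import *
where(); move(-.190,-.147,.10,-np.pi/2)"
```

```text
tcp stop [-0.2552 -0.2705 -1.1506] z 0.2485 q [ 0.84  0.28 -0.65  1.89  0.19  1.04 -1.01] F [-0.8 -0.6 -0.9] t 2.6
to [ 0.5428 -0.0464  0.1   ] offset [ 0.9168 -0.718   1.2364] rot [1.000e-04 3.000e-04 1.338e-01] t 2.6
```

Call:
drive_tool(steps=[{"offset": [0.15, -0.12, 0.1], "delta_rot": [0, 0, 0.03], "jaw": 0.35}, {"offset": [0.3, -0.24, 0.2], "delta_rot": [0, 0, 0.06], "jaw": 0.35}, {"offset": [0.45, -0.36, 0.4], "delta_rot": [0, 0, 0.09], "jaw": 0.35}, {"offset": [0.6, -0.48, 0.6], "delta_rot": [0, 0, 0.12], "jaw": 0.35}, {"offset": [0.75, -0.6, 0.8], "delta_rot": [0, 0, 0.134], "jaw": 0.35}, {"offset": [0.917, -0.718, 1], "delta_rot": [0, 0, 0.134], "jaw": 0.35}, {"offset": [0.917, -0.718, 1], "delta_rot": [0, 0, 0.134], "jaw": 0.35}, {"offset": [0.917, -0.718, 1], "delta_rot": [0, 0, 0.134], "jaw": 0.35}, {"offset": [0.917, -0.718, 1], "delta_rot": [0, 0, 0.134], "jaw": 0.35}, {"offset": [0.917, -0.718, 1], "delta_rot": [0, 0, 0.134], "jaw": 0.35}])

```text
time_s: 3.43
ee_pos: [0.5436, -0.0463, 0.1296]
tool_rot: [1.0, 0.013, 0.001, 0.001]
force: [0.5, -0.9, -0.1]
opening: 0.65
grip_force: 0.0
```

```bash
python3 -c "
from mv import *
where(); move(-.190,-.147,.034,-np.pi/2)"
```

```text
tcp stop [-0.1892 -0.1469 -1.5713] z 0.1296 q [ 0.47  0.49 -0.54  1.91  0.34  0.83 -1.8 ] F [ 0.5 -0.9 -0.1] t 3.43
to [ 0.5428 -0.0464  0.034 ] offset [-7.300e-03 -5.000e-04  7.963e-01] rot [ 0.0004 -0.0004 -0.0002] t 3.43
```

Call:
drive_tool(steps=[{"offset": [0, 0, 0.15], "delta_rot": [0, 0, 0], "jaw": 0.35}, {"offset": [0, 0, 0.3], "delta_rot": [0, 0, 0], "jaw": 0.35}, {"offset": [0, 0, 0.45], "delta_rot": [0, 0, 0], "jaw": 0.35}, {"offset": [0, 0, 0.6], "delta_rot": [0, 0, 0], "jaw": 0.35}, {"offset": [0, 0, 0.7], "delta_rot": [0, 0, 0], "jaw": 0.35}, {"offset": [0, 0, 0.75], "delta_rot": [0, 0, 0], "jaw": 0.35}, {"offset": [0, 0, 0.8], "delta_rot": [0, 0, 0], "jaw": 0.35}, {"offset": [0, 0, 0.81], "delta_rot": [0, 0, 0], "jaw": 0.35}, {"offset": [0, 0, 0.81], "delta_rot": [0, 0, 0], "jaw": 0.35}, {"offset": [0, 0, 0.81], "delta_rot": [0, 0, 0], "jaw": 0.35}])

```text
time_s: 4.27
ee_pos: [0.5439, -0.0441, 0.0323]
tool_rot: [1.0, 0.014, 0.001, 0.0]
force: [-0.1, 0.3, 0.4]
opening: 0.653
grip_force: 0.0
```

```bash
python3 -c "
from mv import *
where(); move(-.1055,-.147,.032,-np.pi/2)"
```

```text
tcp stop [-0.1888 -0.1447 -1.5683] z 0.0323 q [ 0.39  0.64 -0.46  1.95  0.45  0.65 -1.89] F [-0.1  0.3  0.4] t 4.27
to [ 0.6273 -0.0442  0.032 ] offset [0.6944 0.0209 0.0033] rot [ 0.0001 -0.0004  0.0008] t 4.27
```

Call:
drive_tool(steps=[{"offset": [0.05, 0, 0], "delta_rot": [0, 0, 0], "jaw": 0.35}, {"offset": [0.1, 0, 0], "delta_rot": [0, 0, 0], "jaw": 0.35}, {"offset": [0.15, 0, 0], "delta_rot": [0, 0, 0], "jaw": 0.35}, {"offset": [0.2, 0, 0], "delta_rot": [0, 0, 0], "jaw": 0.35}, {"offset": [0.25, 0, 0], "delta_rot": [0, 0, 0], "jaw": 0.35}, {"offset": [0.3, 0, 0], "delta_rot": [0, 0, 0], "jaw": 0.35}, {"offset": [0.35, 0, 0], "delta_rot": [0, 0, 0], "jaw": 0.35}, {"offset": [0.4, 0, 0], "delta_rot": [0, 0, 0], "jaw": 0.35}, {"offset": [0.45, 0, 0], "delta_rot": [0, 0, 0], "jaw": 0.35}, {"offset": [0.5, 0, 0], "delta_rot": [0, 0, 0], "jaw": 0.35}])

```text
time_s: 5.1
ee_pos: [0.6036, -0.0418, 0.0314]
tool_rot: [1.0, 0.015, -0.0, -0.0]
force: [-4.5, 0.2, 0.5]
opening: 0.652
grip_force: 1.8
```

Run:
```python
from mv import *; from view import overlay
where(); s=np.load('fit0.npy')[1]
cs=[cam('scene'),cam('side')]
p=np.r_[world((-.083,-.155),s),s[2]]
try: t,_=fit(cs[1:],'tray',p); print(rel(t,s))
except Exception as e: print(e); t=p
overlay(cs,t,s,'p1.png')
move(-.1055,-.147,.032,-np.pi/2)
```

```text
tcp stop [-0.1291 -0.144  -1.5678] z 0.0314 q [ 0.36  0.72 -0.45  1.79  0.45  0.73 -1.87] F [-4.5  0.2  0.5] t 5.1
tray [ 0.6686 -0.0432  0.0807] 0.235
[-0.06415841 -0.14705451  0.05433881]
to [ 0.6273 -0.0442  0.032 ] offset [ 0.1829  0.0285 -0.0018] rot [-0.0003 -0.0009  0.001 ] t 5.2
```

View pics/p1.png

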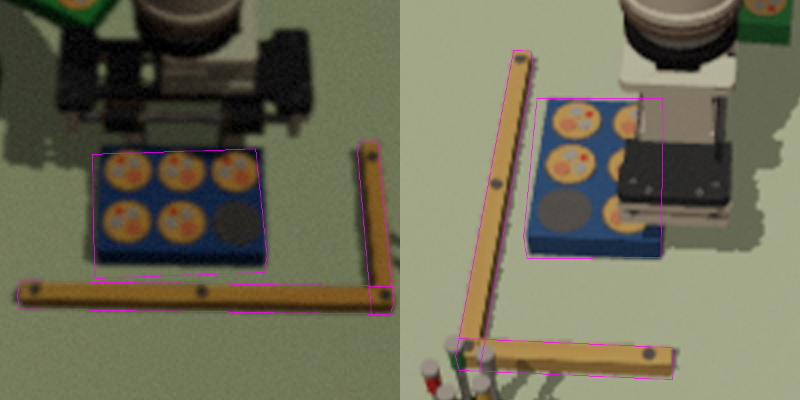

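The tray is square to the fingers, about 23 mm from the long rail. I'll push on slowly.

Call:
drive_tool(steps=[{"offset": [0.03, 0, 0], "delta_rot": [0, 0, 0], "jaw": 0.35}, {"offset": [0.06, 0, 0], "delta_rot": [0, 0, 0], "jaw": 0.35}, {"offset": [0.09, 0, 0], "delta_rot": [0, 0, 0], "jaw": 0.35}, {"offset": [0.115, 0, 0], "delta_rot": [0, 0, 0], "jaw": 0.35}, {"offset": [0.13, 0, 0], "delta_rot": [0, 0, 0], "jaw": 0.35}, {"offset": [0.145, 0, 0], "delta_rot": [0, 0, 0], "jaw": 0.35}, {"offset": [0.155, 0, 0], "delta_rot": [0, 0, 0], "jaw": 0.35}, {"offset": [0.165, 0, 0], "delta_rot": [0, 0, 0], "jaw": 0.35}, {"offset": [0.172, 0, 0], "delta_rot": [0, 0, 0], "jaw": 0.35}, {"offset": [0.18, 0, 0], "delta_rot": [0, 0, 0], "jaw": 0.35}])

```text
time_s: 6.03
ee_pos: [0.6247, -0.0416, 0.0315]
tool_rot: [1.0, 0.014, -0.0, -0.0]
force: [-4.4, -0.3, 1.1]
opening: 0.649
grip_force: 2.2
```

Call:
drive_tool(steps=[{"offset": [0.003, 0, 0], "delta_rot": [0, 0, 0], "jaw": 0.35}, {"offset": [0.006, 0, 0], "delta_rot": [0, 0, 0], "jaw": 0.35}, {"offset": [0.009, 0, 0], "delta_rot": [0, 0, 0], "jaw": 0.35}, {"offset": [0.012, 0, 0], "delta_rot": [0, 0, 0], "jaw": 0.35}, {"offset": [0.012, 0, 0], "delta_rot": [0, 0, 0], "jaw": 0.35}, {"offset": [0.012, 0, 0], "delta_rot": [0, 0, 0], "jaw": 0.35}, {"offset": [0.012, 0, 0], "delta_rot": [0, 0, 0], "jaw": 0.35}, {"offset": [0.012, 0, 0], "delta_rot": [0, 0, 0], "jaw": 0.35}, {"offset": [0.012, 0, 0], "delta_rot": [0, 0, 0], "jaw": 0.35}, {"offset": [0.012, 0, 0], "delta_rot": [0, 0, 0], "jaw": 0.35}])

```text
time_s: 6.87
ee_pos: [0.6264, -0.0416, 0.0315]
tool_rot: [1.0, 0.014, 0.0, -0.0]
force: [-3.5, 0.2, -0.5]
opening: 0.651
grip_force: 1.4
```

Still no contact with the rail, since the force is only sliding friction. Continuing in small steps.

Call:
drive_tool(steps=[{"offset": [0.004, 0, 0], "delta_rot": [0, 0, 0], "jaw": 0.35}, {"offset": [0.008, 0, 0], "delta_rot": [0, 0, 0], "jaw": 0.35}, {"offset": [0.012, 0, 0], "delta_rot": [0, 0, 0], "jaw": 0.35}, {"offset": [0.016, 0, 0], "delta_rot": [0, 0, 0], "jaw": 0.35}, {"offset": [0.016, 0, 0], "delta_rot": [0, 0, 0], "jaw": 0.35}, {"offset": [0.016, 0, 0], "delta_rot": [0, 0, 0], "jaw": 0.35}, {"offset": [0.016, 0, 0], "delta_rot": [0, 0, 0], "jaw": 0.35}, {"offset": [0.016, 0, 0], "delta_rot": [0, 0, 0], "jaw": 0.35}, {"offset": [0.016, 0, 0], "delta_rot": [0, 0, 0], "jaw": 0.35}, {"offset": [0.016, 0, 0], "delta_rot": [0, 0, 0], "jaw": 0.35}])

```text
time_s: 7.7
ee_pos: [0.6264, -0.0416, 0.0315]
tool_rot: [1.0, 0.014, -0.002, 0.0]
force: [-9.1, -0.2, 4.4]
opening: 0.651
grip_force: 4.2
```

Call:
drive_tool(steps=[{"offset": [0.004, 0, 0], "delta_rot": [0, 0, 0], "jaw": 0.35}, {"offset": [0.008, 0, 0], "delta_rot": [0, 0, 0], "jaw": 0.35}, {"offset": [0.012, 0, 0], "delta_rot": [0, 0, 0], "jaw": 0.35}, {"offset": [0.016, 0, 0], "delta_rot": [0, 0, 0], "jaw": 0.35}, {"offset": [0.016, 0, 0], "delta_rot": [0, 0, 0], "jaw": 0.35}, {"offset": [0.016, 0, 0], "delta_rot": [0, 0, 0], "jaw": 0.35}, {"offset": [0.016, 0, 0], "delta_rot": [0, 0, 0], "jaw": 0.35}, {"offset": [0.016, 0, 0], "delta_rot": [0, 0, 0], "jaw": 0.35}, {"offset": [0.016, 0, 0], "delta_rot": [0, 0, 0], "jaw": 0.35}, {"offset": [0.016, 0, 0], "delta_rot": [0, 0, 0], "jaw": 0.35}])

```text
time_s: 8.53
ee_pos: [0.6265, -0.0416, 0.0315]
tool_rot: [1.0, 0.014, -0.004, 0.001]
force: [-13.2, -0.9, 9.7]
opening: 0.65
grip_force: 6.8
```

Contact with the long rail. Backing off, lifting, and turning 90° for the +y push.

Call:
drive_tool(steps=[{"offset": [-0.06, 0, 0], "delta_rot": [0, 0, 0], "jaw": 0.35}, {"offset": [-0.15, 0, 0], "delta_rot": [0, 0, 0], "jaw": 0.35}, {"offset": [-0.25, 0, 0], "delta_rot": [0, 0, 0], "jaw": 0.35}, {"offset": [-0.25, 0, -0.1], "delta_rot": [0, 0, 0], "jaw": 0.35}, {"offset": [-0.25, 0, -0.3], "delta_rot": [0, 0, 0], "jaw": 0.35}, {"offset": [-0.25, 0, -0.5], "delta_rot": [0, 0, 0], "jaw": 0.6}, {"offset": [-0.25, 0, -0.7], "delta_rot": [0, 0, 0], "jaw": 0.6}, {"offset": [-0.25, 0.2, -0.8], "delta_rot": [0, 0, -0.03], "jaw": 0.6}, {"offset": [-0.25, 0.4, -0.8], "delta_rot": [0, 0, -0.06], "jaw": 0.6}, {"offset": [-0.25, 0.6, -0.8], "delta_rot": [0, 0, -0.09], "jaw": 0.6}])

```text
time_s: 9.37
ee_pos: [0.6055, -0.1151, 0.1312]
tool_rot: [0.987, 0.158, 0.003, 0.001]
force: [-0.4, -0.2, -0.5]
opening: 0.407
grip_force: 0.0
```

Call:
drive_tool(steps=[{"offset": [0, 0, 0], "delta_rot": [0, 0, -0.035], "jaw": 0.6}, {"offset": [0, 0, 0], "delta_rot": [0, 0, -0.07], "jaw": 0.6}, {"offset": [0, 0, 0], "delta_rot": [0, 0, -0.105], "jaw": 0.6}, {"offset": [0, 0, 0], "delta_rot": [0, 0, -0.14], "jaw": 0.6}, {"offset": [0, 0, 0], "delta_rot": [0, 0, -0.175], "jaw": 0.6}, {"offset": [0, 0, 0], "delta_rot": [0, 0, -0.21], "jaw": 0.6}, {"offset": [0, 0, 0], "delta_rot": [0, 0, -0.245], "jaw": 0.6}, {"offset": [0, 0, 0], "delta_rot": [0, 0, -0.28], "jaw": 0.6}, {"offset": [0, 0, 0], "delta_rot": [0, 0, -0.315], "jaw": 0.6}, {"offset": [0, 0, 0], "delta_rot": [0, 0, -0.35], "jaw": 0.6}])

```text
time_s: 10.2
ee_pos: [0.6043, -0.1149, 0.1293]
tool_rot: [0.76, 0.65, 0.001, 0.002]
force: [0.3, -0.2, 0.1]
opening: 0.399
grip_force: 0.0
```

Run:
```python
from mv import *
where(); s=np.load('fit0.npy')[1]
cs=[cam('scene'),cam('side')]
p=np.r_[world((-.048,-.147),s),s[2]]
t,_=fit(cs,'tray',p); print(rel(t,s))
from view import overlay; overlay(cs,t,s,'p2.png')
move(-.048,-.245,.10,0)
```

```text
tcp stop [-0.1304 -0.2171 -0.1813] z 0.1293 q [ 0.74  0.69 -0.83  1.73  0.6   0.99 -0.48] F [ 0.3 -0.2  0.1] t 10.2
tray [ 0.6852 -0.0417  0.0406] 0.635
tray [ 0.674  -0.0418  0.0414] 0.556
tray [ 0.6854 -0.0443  0.0354] 0.047
[-0.04753181 -0.14602258  0.01422402]
to [ 0.6873 -0.1406  0.1   ] offset [-0.1011  0.7195  0.2432] rot [ 0.0011 -0.0001 -0.0591] t 10.3
```

View pics/p2.png

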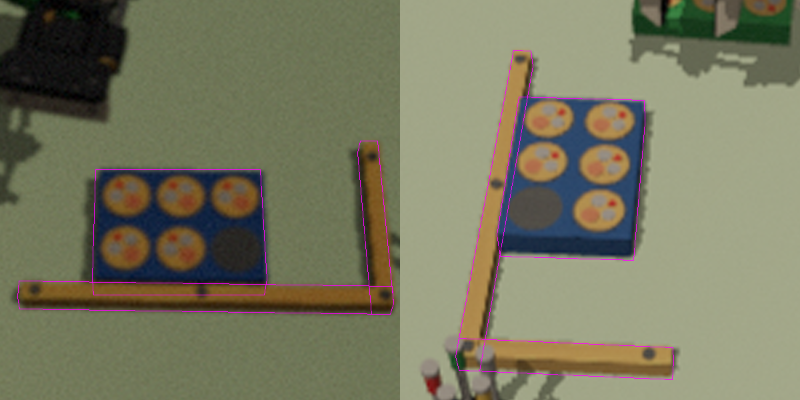

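The tray lies flat along the long rail in both views. Now placing the fingers beyond its short side.

Call:
drive_tool(steps=[{"offset": [-0.1, 0.1, 0], "delta_rot": [0, 0, -0.03], "jaw": 0.6}, {"offset": [-0.1, 0.25, 0], "delta_rot": [0, 0, -0.059], "jaw": 0.6}, {"offset": [-0.1, 0.4, 0], "delta_rot": [0, 0, -0.059], "jaw": 0.6}, {"offset": [-0.1, 0.55, 0], "delta_rot": [0, 0, -0.059], "jaw": 0.6}, {"offset": [-0.1, 0.65, 0.05], "delta_rot": [0, 0, -0.059], "jaw": 0.6}, {"offset": [-0.1, 0.72, 0.1], "delta_rot": [0, 0, -0.059], "jaw": 0.6}, {"offset": [-0.1, 0.72, 0.2], "delta_rot": [0, 0, -0.059], "jaw": 0.6}, {"offset": [-0.1, 0.72, 0.24], "delta_rot": [0, 0, -0.059], "jaw": 0.6}, {"offset": [-0.1, 0.72, 0.24], "delta_rot": [0, 0, -0.059], "jaw": 0.6}, {"offset": [-0.1, 0.72, 0.24], "delta_rot": [0, 0, -0.059], "jaw": 0.6}])

```text
time_s: 11.13
ee_pos: [0.6844, -0.1397, 0.098]
tool_rot: [0.698, 0.716, -0.001, -0.001]
force: [-1.0, -0.2, 0.7]
opening: 0.399
grip_force: 0.0
```

```bash
python3 -c "
from mv import *
where(); move(-.049,-.245,.032,0)"
```

```text
tcp stop [-0.0509 -0.244  -0.0007] z 0.098 q [ 0.67  0.87 -0.81  1.51  0.68  1.07 -0.27] F [-1.  -0.2  0.7] t 11.13
to [ 0.6863 -0.1407  0.032 ] offset [-0.0084  0.0169  0.5497] rot [-0.0006 -0.0001 -0.0002] t 11.13
```

Call:
drive_tool(steps=[{"offset": [0, 0, 0.1], "delta_rot": [0, 0, 0], "jaw": 0.6}, {"offset": [0, 0, 0.2], "delta_rot": [0, 0, 0], "jaw": 0.6}, {"offset": [0, 0, 0.3], "delta_rot": [0, 0, 0], "jaw": 0.6}, {"offset": [0, 0, 0.4], "delta_rot": [0, 0, 0], "jaw": 0.6}, {"offset": [0, 0, 0.47], "delta_rot": [0, 0, 0], "jaw": 0.6}, {"offset": [0, 0, 0.52], "delta_rot": [0, 0, 0], "jaw": 0.6}, {"offset": [0, 0, 0.55], "delta_rot": [0, 0, 0], "jaw": 0.6}, {"offset": [0, 0, 0.55], "delta_rot": [0, 0, 0], "jaw": 0.6}, {"offset": [0, 0, 0.55], "delta_rot": [0, 0, 0], "jaw": 0.6}, {"offset": [0, 0, 0.55], "delta_rot": [0, 0, 0], "jaw": 0.6}])

```text
time_s: 11.97
ee_pos: [0.6861, -0.1399, 0.0334]
tool_rot: [0.698, 0.716, 0.0, 0.0]
force: [-0.2, 0.4, 0.2]
opening: 0.399
grip_force: 0.0
```

```bash
python3 -c "
from mv import *
where(); move(-.049,-.1395,.032,0)"
```

```text
tcp stop [-0.0492 -0.2442 -0.0006] z 0.0334 q [ 0.65  0.94 -0.76  1.52  0.74  0.98 -0.31] F [-0.2  0.4  0.2] t 11.97
to [ 0.6835 -0.0352  0.032 ] offset [8.723e-01 7.000e-04 1.180e-02] rot [ 0.0004  0.     -0.0002] t 11.97
```

Call:
drive_tool(steps=[{"offset": [0.06, 0, 0], "delta_rot": [0, 0, 0], "jaw": 0.6}, {"offset": [0.12, 0, 0], "delta_rot": [0, 0, 0], "jaw": 0.6}, {"offset": [0.18, 0, 0], "delta_rot": [0, 0, 0], "jaw": 0.6}, {"offset": [0.24, 0, 0], "delta_rot": [0, 0, 0], "jaw": 0.6}, {"offset": [0.3, 0, 0], "delta_rot": [0, 0, 0], "jaw": 0.6}, {"offset": [0.36, 0, 0], "delta_rot": [0, 0, 0], "jaw": 0.6}, {"offset": [0.42, 0, 0], "delta_rot": [0, 0, 0], "jaw": 0.6}, {"offset": [0.48, 0, 0], "delta_rot": [0, 0, 0], "jaw": 0.6}, {"offset": [0.53, 0, 0], "delta_rot": [0, 0, 0], "jaw": 0.6}, {"offset": [0.57, 0, 0], "delta_rot": [0, 0, 0], "jaw": 0.6}])

```text
time_s: 12.8
ee_pos: [0.684, -0.0727, 0.0333]
tool_rot: [0.698, 0.716, -0.001, 0.001]
force: [-1.6, -5.7, 3.6]
opening: 0.4
grip_force: 2.9
```

Call:
drive_tool(steps=[{"offset": [0.04, 0, 0], "delta_rot": [0, 0, 0], "jaw": 0.6}, {"offset": [0.08, 0, 0], "delta_rot": [0, 0, 0], "jaw": 0.6}, {"offset": [0.12, 0, 0], "delta_rot": [0, 0, 0], "jaw": 0.6}, {"offset": [0.16, 0, 0], "delta_rot": [0, 0, 0], "jaw": 0.6}, {"offset": [0.19, 0, 0], "delta_rot": [0, 0, 0], "jaw": 0.6}, {"offset": [0.21, 0, 0], "delta_rot": [0, 0, 0], "jaw": 0.6}, {"offset": [0.23, 0, 0], "delta_rot": [0, 0, 0], "jaw": 0.6}, {"offset": [0.24, 0, 0], "delta_rot": [0, 0, 0], "jaw": 0.6}, {"offset": [0.25, 0, 0], "delta_rot": [0, 0, 0], "jaw": 0.6}, {"offset": [0.26, 0, 0], "delta_rot": [0, 0, 0], "jaw": 0.6}])

```text
time_s: 13.63
ee_pos: [0.6832, -0.0428, 0.0333]
tool_rot: [0.698, 0.716, -0.001, 0.001]
force: [-1.1, -6.8, 4.4]
opening: 0.401
grip_force: 3.4
```

```bash
python3 -c "
from mv import *
where(); move(-.049,-.1395,.032,0)"
```

```text
tcp stop [-0.0496 -0.147  -0.0018] z 0.0333 q [ 0.52  0.92 -0.76  1.57  0.74  0.96 -0.47] F [-1.1 -6.8  4.4] t 13.63
to [ 0.6835 -0.0352  0.032 ] offset [0.0629 0.0047 0.0104] rot [-0.      0.0013 -0.0006] t 13.63
```

Call:
drive_tool(steps=[{"offset": [0.01, 0, 0], "delta_rot": [0, 0, 0], "jaw": 0.6}, {"offset": [0.02, 0, 0], "delta_rot": [0, 0, 0], "jaw": 0.6}, {"offset": [0.03, 0, 0], "delta_rot": [0, 0, 0], "jaw": 0.6}, {"offset": [0.035, 0, 0], "delta_rot": [0, 0, 0], "jaw": 0.6}, {"offset": [0.04, 0, 0], "delta_rot": [0, 0, 0], "jaw": 0.6}, {"offset": [0.045, 0, 0], "delta_rot": [0, 0, 0], "jaw": 0.6}, {"offset": [0.05, 0, 0], "delta_rot": [0, 0, 0], "jaw": 0.6}, {"offset": [0.055, 0, 0], "delta_rot": [0, 0, 0], "jaw": 0.6}, {"offset": [0.055, 0, 0], "delta_rot": [0, 0, 0], "jaw": 0.6}, {"offset": [0.055, 0, 0], "delta_rot": [0, 0, 0], "jaw": 0.6}])

```text
time_s: 14.47
ee_pos: [0.683, -0.0361, 0.0333]
tool_rot: [0.698, 0.716, -0.001, 0.001]
force: [-1.6, -6.2, 4.1]
opening: 0.402
grip_force: 3.1
```

Call:
drive_tool(steps=[{"offset": [0.004, 0, 0], "delta_rot": [0, 0, 0], "jaw": 0.6}, {"offset": [0.008, 0, 0], "delta_rot": [0, 0, 0], "jaw": 0.6}, {"offset": [0.012, 0, 0], "delta_rot": [0, 0, 0], "jaw": 0.6}, {"offset": [0.016, 0, 0], "delta_rot": [0, 0, 0], "jaw": 0.6}, {"offset": [0.016, 0, 0], "delta_rot": [0, 0, 0], "jaw": 0.6}, {"offset": [0.016, 0, 0], "delta_rot": [0, 0, 0], "jaw": 0.6}, {"offset": [0.016, 0, 0], "delta_rot": [0, 0, 0], "jaw": 0.6}, {"offset": [0.016, 0, 0], "delta_rot": [0, 0, 0], "jaw": 0.6}, {"offset": [0.016, 0, 0], "delta_rot": [0, 0, 0], "jaw": 0.6}, {"offset": [0.016, 0, 0], "delta_rot": [0, 0, 0], "jaw": 0.6}])

```text
time_s: 15.3
ee_pos: [0.6829, -0.0358, 0.0333]
tool_rot: [0.699, 0.715, -0.002, 0.002]
force: [-1.8, -8.3, 5.1]
opening: 0.402
grip_force: 4.3
```

Call:
drive_tool(steps=[{"offset": [0.004, 0, 0], "delta_rot": [0, 0, 0], "jaw": 0.6}, {"offset": [0.008, 0, 0], "delta_rot": [0, 0, 0], "jaw": 0.6}, {"offset": [0.012, 0, 0], "delta_rot": [0, 0, 0], "jaw": 0.6}, {"offset": [0.016, 0, 0], "delta_rot": [0, 0, 0], "jaw": 0.6}, {"offset": [0.016, 0, 0], "delta_rot": [0, 0, 0], "jaw": 0.6}, {"offset": [0.016, 0, 0], "delta_rot": [0, 0, 0], "jaw": 0.6}, {"offset": [0.016, 0, 0], "delta_rot": [0, 0, 0], "jaw": 0.6}, {"offset": [0.016, 0, 0], "delta_rot": [0, 0, 0], "jaw": 0.6}, {"offset": [0.016, 0, 0], "delta_rot": [0, 0, 0], "jaw": 0.6}, {"offset": [0.016, 0, 0], "delta_rot": [0, 0, 0], "jaw": 0.6}])

```text
time_s: 16.13
ee_pos: [0.683, -0.0357, 0.0333]
tool_rot: [0.699, 0.715, -0.003, 0.003]
force: [-1.4, -11.2, 6.1]
opening: 0.399
grip_force: 5.7
```

The short rail is reached: force rises with no motion. Backing off, lifting and checking.

Call:
drive_tool(steps=[{"offset": [-0.05, 0, 0], "delta_rot": [0, 0, 0], "jaw": 0.6}, {"offset": [-0.12, 0, 0], "delta_rot": [0, 0, 0], "jaw": 0.6}, {"offset": [-0.22, 0, 0], "delta_rot": [0, 0, 0], "jaw": 0.6}, {"offset": [-0.3, 0, -0.1], "delta_rot": [0, 0, 0], "jaw": 0.6}, {"offset": [-0.3, 0, -0.3], "delta_rot": [0, 0, 0], "jaw": 0.6}, {"offset": [-0.4, 0, -0.5], "delta_rot": [0, 0, 0], "jaw": 0.6}, {"offset": [-0.6, -0.2, -0.8], "delta_rot": [0, 0, 0], "jaw": 0.6}, {"offset": [-0.8, -0.5, -0.9], "delta_rot": [0, 0, 0], "jaw": 0.6}, {"offset": [-0.9, -0.8, -0.9], "delta_rot": [0, 0, 0], "jaw": 0.6}, {"offset": [-0.9, -1, -0.9], "delta_rot": [0, 0, 0], "jaw": 0.6}])

```text
time_s: 16.97
ee_pos: [0.564, -0.1458, 0.1423]
tool_rot: [0.7, 0.714, -0.001, 0.002]
force: [-0.9, -0.4, -1.5]
opening: 0.4
grip_force: 0.0
```

Run:
```python
from mv import *
where(); s=np.load('fit0.npy')[1]
cs=[cam('scene'),cam('side')]
p=np.r_[world((-.048,-.065),s),s[2]]
t,_=fit(cs,'tray',p); print(rel(t,s)); t,_=fit(cs[1:],'tray',p);print(rel(t,s))
from view import overlay; overlay(cs,p,s,'p3.png',((390,300),(260,320)))
```

```text
tcp stop [-0.1714 -0.2469 -0.0058] z 0.1423 q [ 0.87  0.65 -0.9   1.8   0.61  0.99 -0.26] F [-0.9 -0.4 -1.5] t 16.97
tray [0.6832 0.0388 0.031 ] 0.536
tray [0.6716 0.0394 0.0191] 0.369
tray [0.6837 0.0266 0.0248] 0.119
[-0.04736765 -0.06546915  0.00468412]
tray [0.6837 0.0266 0.0248] 0.119
[-0.04719856 -0.07775162 -0.00154785]
```

View pics/p3.png

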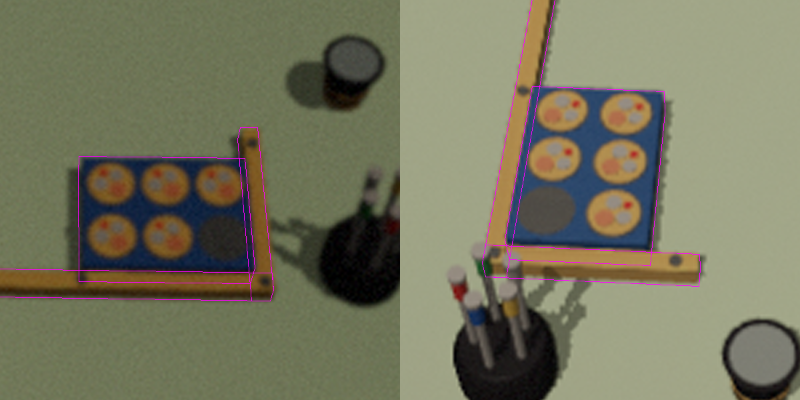

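The parked-pose model coincides with the tray in both views. The joint fit gives x = -47.4 mm, y = -65.5 mm and 0.3° off square. The side-only fit puts y at -77.8 mm, but the short rail hides the tray's end face there, and the contact force confirms the seat. The arm is clear, so I'm handing in.

```bash
python3 -c "
from station import env; print(env.job_done())"
```

```text
the job is handed in; nothing more can be done
None
```

I pushed the blue tray into the brass corner stop and handed the job in at about 17 s; the final fit puts it within about 1 mm and 0.3° of the parked pose, the arm is clear and I never touched the four bystanders, but the hand-in returned no verdict.

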